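Pin-gauge engine stand-off blocks and bring the good one forward

TASK

One of the three drilled engine stand-off blocks in the gauging rack is bored to size deep enough for the pin gauge; in the other two, which look alike, the bore narrows too soon. Take the gauge from its stand, try it gently in the bores to find the block it enters fully, and with the gauge fully home draw that block's carriage forward to the rack's front stop; let go and leave the gauge standing in it. Leave the other two carriages at the back, don't force anything in the rack (never more than about 40 N), and don't disturb the other things on the bench.

Things in the scene. Friction and masses are not known exactly. Their poses are not given: they have to be found in the camera images.
- gauge_grip (a point): Steel pin gauge, upright, pin down: a round pin 12 mm diameter, 26 mm long (chamfered foot) under a round handle 20 mm diameter, 56 mm long; about 140 g. This point is the centre of the handle, 28 mm above its underside (the shoulder) and 54 mm above the pin's foot; z runs up along the gauge
- stand: Fixed dark wooden stand for the gauge, 64 x 64 mm, 40 mm high, with a 14.5 mm hole in the middle of its top; the gauge starts in it with its shoulder resting on the stand's top. Origin at the centre of its underside. Leave it; the gauge does not go back
- rack: Fixed gauging rack, plywood base 190 (x) x 200 (y) x 18 mm, origin at the centre of its underside. Three lanes 60 mm apart along its y. Its own -x side is the front (towards the robot), with a dark steel stop bar 32 mm high. Total push on the rack and all that stands in it must stay under 40 N (about 3 N of block weight included)
- seat_1 (a point): Mouth of the bore in the block on carriage 1 (left, +y lane), within 0.5 mm, 55 mm above the table; it moves with the carriage. Every bore has a chamfered 13.5 mm mouth, that narrows to 9 mm further down: in one block, in any lane, only 28.5 mm down, so the gauge sinks 26 mm till its shoulder sits on the block; in the others 14 mm down, where the gauge stops
- seat_2 (a point): Mouth of the bore in the block on carriage 2 (middle lane), within 0.5 mm, 55 mm above the table; it moves with the carriage. Every bore has a chamfered 13.5 mm mouth, that narrows to 9 mm further down: in one block, in any lane, only 28.5 mm down, so the gauge sinks 26 mm till its shoulder sits on the block; in the others 14 mm down, where the gauge stops
- seat_3 (a point): Mouth of the bore in the block on carriage 3 (right, -y lane), within 0.5 mm, 55 mm above the table; it moves with the carriage. Every bore has a chamfered 13.5 mm mouth, that narrows to 9 mm further down: in one block, in any lane, only 28.5 mm down, so the gauge sinks 26 mm till its shoulder sits on the block; in the others 14 mm down, where the gauge stops
- slide_1 (a joint): Travel of carriage 1 from the back (0, start) to the front stop (0.070 m) along the rack's own -x; about 2 N slides it and it stays where left. The carriage is a grey open tray 47 x 47 x 22 mm holding one loose square aluminium block 34 x 34 x 32 mm (1 mm play), which stands 15 mm above the tray's walls
- slide_2 (a joint): Travel of carriage 2 from the back (0, start) to the front stop (0.070 m) along the rack's own -x; about 2 N slides it and it stays where left. The carriage is a grey open tray 47 x 47 x 22 mm holding one loose square aluminium block 34 x 34 x 32 mm (1 mm play), which stands 15 mm above the tray's walls
- slide_3 (a joint): Travel of carriage 3 from the back (0, start) to the front stop (0.070 m) along the rack's own -x; about 2 N slides it and it stays where left. The carriage is a grey open tray 47 x 47 x 22 mm holding one loose square aluminium block 34 x 34 x 32 mm (1 mm play), which stands 15 mm above the tray's walls
- spinner_mid (a point): Bystander: aluminium spinner cone 54 mm wide, 75 mm high; point on its axis 30 mm up
- jar_mid (a point): Bystander: white jar with a black lid, 56 mm wide, 75 mm high; its centre
- propwasher_mid (a point): Bystander: aluminium washer 38 mm wide, 8 mm thick; its centre
- cup_mid (a point): Bystander: white mug 76 mm wide, 90 mm high; its centre
- wrench_grip (a point): Bystander: steel wrench 150 mm long lying on the bench; a point on its handle
- driver_grip (a point): Bystander: screwdriver 170 mm long lying on the bench; a point on its handle
Things that resemble listed ones, but are neither listed nor needed, are in the scene too. Of the things like the part that bears gauge_grip, leave any that is purple or yellow; of the rest the smaller one is meant.

How it is judged:
By the outcome, as a careful person would: the job done as asked, in the order asked, and still so for the second after the job is handed in, with the robot touching nothing.
It also fails if it takes over 48 s, if anything falls off the work surface, if the arm or the gripper's body presses on something with over 40 N, if the wrist force passes 120 N, or if a joint passes its speed limit or range.

ROBOT

A 6-joint arm with a two-finger parallel gripper is mounted at the origin on the work surface. World frame = base frame: x ahead of the robot, y to its left, z up, the work surface at z = 0. Lengths are in m, angles in rad, forces in N, time in s.
With the tool pointing down it reaches from about 0.3 to 0.775 m from the base axis. Payload 14.6 kg.
Tool frame: the origin (TCP) lies on the centre line of the jaws, within the pads' length; the fingertips stand 19 mm ahead of it and the grasp point (between the pads) is the TCP; y points along the fingers, x is the direction in which the jaws open and shut, and the axes are right-handed (so a half turn about y gives the same grasp; the last joint's range is limited). The gripper opens to 94 mm and grips with 3 to 60 N. Pads are 16 mm wide; open, the fingers measure 119 mm over their backs; the gripper's body (75 mm by 177 mm) begins 78 mm behind the grasp point.
Start: joints at [1.085, 0.3, 1.521, -0, 1.321, -0.067], TCP at [0.224, 0.502, 0.224] pointing down, gripper open.
Joint ranges: [-3.03, 3.03], [-0.79, 2.21], [0.23, 2.52], [-1.04, 4.18], [0, 3.07], [-2.55, 2.55]. Speed limits (rad/s): [2.22, 2.22, 2.57, 3.14, 3.14, 3.14].

INTERFACE

Orientations are given as [roll, pitch, yaw] about the fixed x, y, z axes, in that order (R = Rz(yaw) Ry(pitch) Rx(roll)).
In Python, from station import get_obs, cams, workorder gives the robot as it stands.
- The arm moves only by the shell command python3 -m handwheel 'ROWS' [FORCE]. ROWS is JSON, a list of rows, each an object of numbers: "fingers": the opening, from -1 (shut) to 1 (fully open); "x", "y", "z": the shift along the tool's x, y, z in m; "spin": the turn about the tool's y in degrees. In form: [{"fingers": .., "x": .., "y": .., "z": .., "spin": ..}, ...]. A call has exactly 10 rows; each row is the pose to reach, as a shift and turn from the pose commanded when the call began, along the tool's axes at that moment; what a row does not reach only later rows make up. A row lasts 1/10 s, in which the tool goes at most 50 mm and 8.59 degrees, less where a joint would pass 70% of its speed; a pose out of reach is approached as far as the arm can. A call with a gripper value outside its range is refused whole. The fingers move at their own pace and stop on an object; FORCE is the grip in N (left out, the last holds). Time passes only in rows, so rows that repeat a pose let the fingers close, or fill a call up. It gives the time, the measured TCP pose, the force and the opening at its end, in the units of the state.
- get_obs(): the state, without advancing time (a new reading comes with each control period).
- cams.camera(name): name is "scene" or "side" or "wrist"; returns (picture, depth): 480x640x3 uint8, red, green, blue; 480x640 float32, m along the optical axis (not along the pixel's ray), 0 where there is no reading.
- cams.get_calibration(name): a dict with "fx", "fy", "cx", "cy" (pixels), "view" (4x4, takes a point from world to camera coordinates). Camera axes: x right, y down, z forward; pixel columns grow to the right and rows downward; lengths in m; the calibration is good to about 2 mm. A picture is of the moment at which its call begins: read the wrist's pose just before it. get_calibration takes no time and is no camera call; for the wrist camera it gives the pose at the moment of the call.
- workorder.hand_in(): hands the job in, once; it reports no verdict.
The state is a dict: "time_s": time; "qpos": joint angles; "joint_vel": joint speeds; "tau": joint torques, N m; "ee_pos": TCP position; "eef_rot": TCP orientation; "force": force on the tool from outside, world axes, zero at the start; "moment": the same for the moment, N m; "grip_width": finger opening in m.
Only numpy, scipy, OpenCV 4.12 (cv2) and the standard library are available. Lean on these libraries where they do the work, as an engineer would, in place of code of your own. Each camera call takes 0.05 s, during which the arm holds its last target. There are 200 camera calls.

## Working session

There is one attempt and no reset: what is moved stays moved. The work goes in short steps, Python scripts to look and compute and a shell command to move; the robot and the scene stay as the last step left them, time stands still between calls to the robot, and variables do not carry over. Pictures are saved under pics/ and viewed, about 8 in all and at most 12, crops included, and the job is handed in when it is done.

```bash
ls; mkdir -p pics
cat > h.py <<'E'
import numpy as np, cv2
from station import get_obs, cams, workorder
def snap(name, fn=None):
    c=cams.get_calibration(name); im,d=cams.camera(name)
    if fn: cv2.imwrite('pics/'+fn, im[:,:,::-1])
    return im,d,c
def ray(c,u,v):
    V=np.array(c['view']);R=V[:3,:3];t=V[:3,3]
    o=-R.T@t; return o, R.T@np.array([(u-c['cx'])/c['fx'],(v-c['cy'])/c['fy'],1])
def onz(c,u,v,z):
    o,r=ray(c,u,v); return o+r*(z-o[2])/r[2]
def dp(c,d,u,v):
    o,r=ray(c,u,v); return o+r*d[v,u]
def proj(c,p):
    V=np.array(c['view']);q=V[:3,:3]@np.array(p)+V[:3,3]
    return c['fx']*q[0]/q[2]+c['cx'],c['fy']*q[1]/q[2]+c['cy']
E
python3 - <<'E'
from h import *
print(get_obs())
for n in('scene','side'):
    im,d,c=snap(n,n+'0.png'); np.savez('pics/'+n+'0.npz',im=im,d=d,**{k:np.array(v) for k,v in c.items()})
    print(n,c)
E
```

```text
pics
{'time_s': 0.0, 'qpos': array([ 1.08539438e+00,  3.00495436e-01,  1.52162058e+00,  1.95751387e-05,
        1.32067497e+00, -6.65934317e-02]), 'joint_vel': array([-0.00033589,  0.00038651, -0.00038171,  0.00071801,  0.00117556,
       -0.00054214]), 'tau': array([-7.49063183e-04, -5.31810093e+01, -3.52744353e+01,  7.07768602e-02,
        2.43422430e-02, -9.95453934e-05]), 'ee_pos': array([0.22354765, 0.50224604, 0.22385625]), 'eef_rot': array([-1.57069767e+00,  1.19441632e-03,  1.15198302e+00]), 'force': array([ 0.21833381, -1.11450487,  0.11184514]), 'moment': array([ 0.01707741,  0.02107004, -0.01787095]), 'grip_width': 0.09415417555611853}
scene {'fx': 481.07653374968703, 'fy': 481.07653374968703, 'cx': 324.40411862117264, 'cy': 231.89854793979598, 'view': array([[-0.84796705,  0.52966353, -0.02020965,  0.45711247],
       [ 0.32198234,  0.48444264, -0.81341422, -0.11659242],
       [-0.42104544, -0.69625561, -0.5813337 ,  1.40538486],
       [ 0.        ,  0.        ,  0.        ,  1.        ]])}
side {'fx': 510.537962613123, 'fy': 510.537962613123, 'cx': 328.9264403365843, 'cy': 239.76299180714983, 'view': array([[ 0.7035165 , -0.71061941, -0.00919663, -0.36380533],
       [-0.51908396, -0.50497084, -0.68960589,  0.33673791],
       [ 0.48540331,  0.48992295, -0.72412646,  0.86104956],
       [ 0.        ,  0.        ,  0.        ,  1.        ]])}
```

View pics/scene0.png

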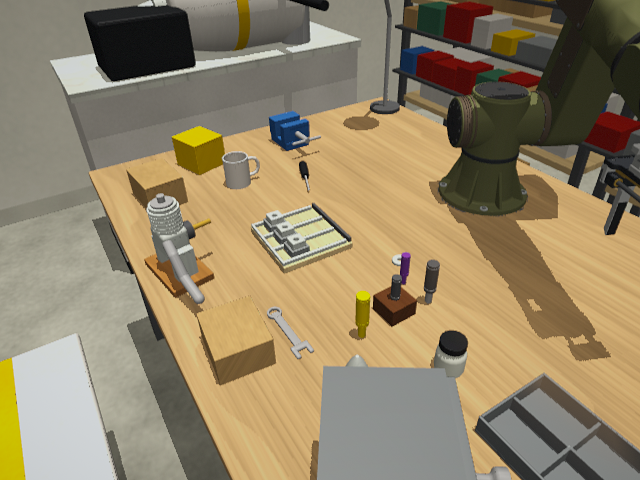

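View pics/side0.png

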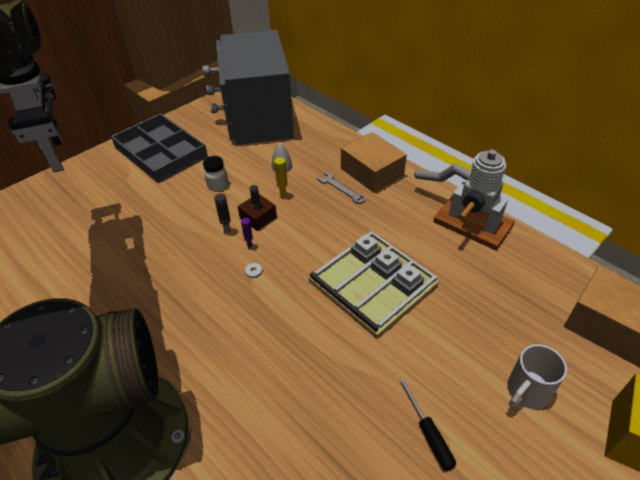

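Candidates for the gauge (side view): grey in the stand (256,195), larger free-standing grey (223,213), purple (247,233), yellow (281,178). The one in the stand is the smaller grey one. I'll check it in a crop and locate the parts.

Run:
```python
from h import *
S={n:dict(np.load(f'pics/{n}0.npz')) for n in('scene','side')}
s=S['side']; k=S['scene']
def P(n,u,v,z=None):
    c=S[n]; a=dp(c,c['d'],u,v); print(n,u,v,'depth',a.round(4), '' if z is None else onz(c,u,v,z).round(4))
for a in [(256,189),(255,197),(222,200),(247,223),(280,163),(215,163),(283,150),(253,270),(367,241),(387,257),(409,273)]: P('side',*a)
for a in [(396,279),(431,268),(405,256),(362,298),(275,214),(284,227),(297,239)]: P('scene',*a)
a=cv2.resize(s['im'][140:250,200:310],None,fx=5,fy=5,interpolation=cv2.INTER_CUBIC)[:550]
b=cv2.resize(s['im'][225:335,300:445],None,fx=3.5,fy=5,interpolation=cv2.INTER_CUBIC)
b=cv2.resize(s['im'][228:338,305:440],None,fx=3,fy=3,interpolation=cv2.INTER_CUBIC)
a=cv2.resize(a,(330,330)); cv2.imwrite('pics/crop1.png',np.hstack([a,b])[:,:,::-1])
```

```text
side 256 189 depth [0.5191 0.2339 0.0935] 
side 255 197 depth [0.5127 0.2332 0.0738] 
side 222 200 depth [0.4364 0.2486 0.1042] 
side 247 223 depth [0.4443 0.1771 0.0769] 
side 280 163 depth [0.6099 0.2528 0.1066] 
side 215 163 depth [0.5231 0.3992 0.076 ] 
side 283 150 depth [0.6892 0.3363 0.0592] 
side 253 270 depth [ 0.4054  0.1242 -0.0041] 
side 367 241 depth [ 0.6048 -0.0296  0.0508] 
side 387 257 depth [ 0.6026 -0.0883  0.0467] 
side 409 273 depth [ 0.6011 -0.1486  0.0458] 
scene 396 279 depth [0.5231 0.2471 0.0957] 
scene 431 268 depth [0.4477 0.2648 0.1018] 
scene 405 256 depth [0.4499 0.1882 0.083 ] 
scene 362 298 depth [0.6199 0.2658 0.109 ] 
scene 275 214 depth [ 0.5901 -0.1555  0.0541] 
scene 284 227 depth [ 0.5943 -0.0996  0.0476] 
scene 297 239 depth [ 0.5913 -0.0389  0.0466]
```

View pics/crop1.png

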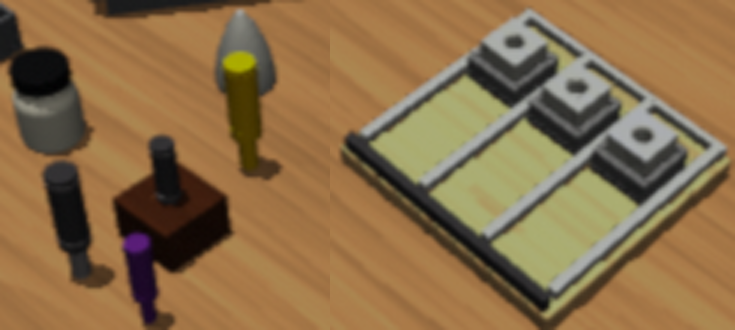

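The crop confirms the choice: the short dark-grey gauge is in the stand, and the longer grey one stands beside it. Moving above it with the jaws turned along world y.

```bash
python3 -m handwheel '[{"fingers":1,"x":-0.012,"y":0,"z":-0.037,"spin":-2.4},{"fingers":1,"x":-0.024,"y":0,"z":-0.075,"spin":-5},{"fingers":1,"x":-0.04,"y":0,"z":-0.12,"spin":-8},{"fingers":1,"x":-0.055,"y":0,"z":-0.165,"spin":-11},{"fingers":1,"x":-0.07,"y":0,"z":-0.21,"spin":-14},{"fingers":1,"x":-0.085,"y":0,"z":-0.255,"spin":-17},{"fingers":1,"x":-0.099,"y":0.01,"z":-0.3,"spin":-20},{"fingers":1,"x":-0.112,"y":0.02,"z":-0.345,"spin":-22},{"fingers":1,"x":-0.122,"y":0.024,"z":-0.3755,"spin":-24},{"fingers":1,"x":-0.122,"y":0.024,"z":-0.3755,"spin":-24}]'
python3 - <<'E'
from h import *
im,d,c=snap('wrist','w1.png'); np.savez('pics/w1.npz',im=im,d=d,**{k:np.array(v) for k,v in c.items()})
print(c)
for p in [(.517,.238,.096),(.6,-.03,.055),(.6,-.15,.055)]: print(proj(c,p))
E
```

```text
time_s: 1.1
ee_pos: [0.5189, 0.2355, 0.199]
eef_rot: [-1.569, 0.001, 1.568]
force: [0.2, -0.3, -0.5]
grip_width: 0.0941
{'fx': 378.2944606503495, 'fy': 378.2944606503495, 'cx': 320.89855499833635, 'cy': 234.64037235482303, 'view': array([[ 1.20657867e-03,  9.99998319e-01, -1.38096855e-03,
        -2.35854217e-01],
       [ 9.59017625e-01, -7.65840428e-04,  2.83345388e-01,
        -5.19742802e-01],
       [ 2.83343854e-01, -1.66625168e-03, -9.59016936e-01,
         2.22205598e-01],
       [ 0.00000000e+00,  0.00000000e+00,  0.00000000e+00,
         1.00000000e+00]])}
(np.float64(324.50934189957997), np.float64(238.8695968748029))
(np.float64(25.40133022326711), np.float64(314.0559040037077))
(np.float64(-108.05186404394914), np.float64(314.1114987828935))
```

View pics/w1.png

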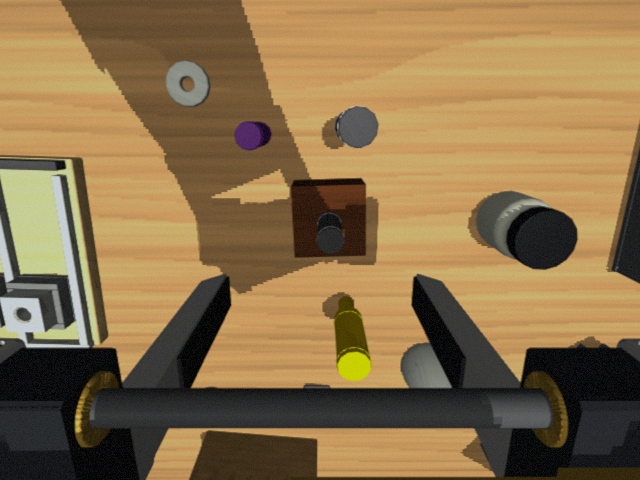

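The wrist view shows the gauge's top at about (330,241) and seat 1's hole at about (23,314). Refining the gauge position.

Run:
```python
from h import *
w=dict(np.load('pics/w1.npz'))
g=w['im'].astype(int); 
# gauge top by depth
d=w['d']; pts=[]
for v in range(205,265):
    for u in range(305,355):
        p=dp(w,d,u,v)
        if 0.088<p[2]<.105: pts.append((u,v,*p))
pts=np.array(pts); print(len(pts),pts.min(0).round(4),pts.max(0).round(4),pts.mean(0).round(4))
u=(pts[:,0].min()+pts[:,0].max())/2;v=(pts[:,1].min()+pts[:,1].max())/2
(cx,cy),r=cv2.minEnclosingCircle(pts[:,:2].astype(np.float32)); print(cx,cy,r)
print(onz(w,cx,cy,.096),onz(w,23,314,.055), 'stand corners', [onz(w,*q,.04).round(4) for q in[(292,182),(365,181),(366,256),(294,257)]])
```

```text
609 [3.160e+02 2.250e+02 5.081e-01 2.317e-01 8.810e-02] [3.430e+02 2.530e+02 5.280e-01 2.518e-01 9.870e-02] [3.295747e+02 2.391741e+02 5.173000e-01 2.417000e-01 9.600000e-02]
329.5 239.0 14.221562385559082
[0.51710248 0.2416446  0.096     ] [ 0.59994323 -0.03214526  0.055     ] stand corners [array([0.4838, 0.2108, 0.04  ]), array([0.483 , 0.2727, 0.04  ]), array([0.5503, 0.2757, 0.04  ]), array([0.5512, 0.2111, 0.04  ])]
```

```bash
python3 -m handwheel '[{"fingers":1,"x":0.002,"y":0.02,"z":0,"spin":0},{"fingers":0.6,"x":0.004,"y":0.045,"z":0,"spin":0},{"fingers":0.2,"x":0.005,"y":0.07,"z":0,"spin":0},{"fingers":0,"x":0.005,"y":0.095,"z":0,"spin":0},{"fingers":0,"x":0.005,"y":0.115,"z":0,"spin":0},{"fingers":0,"x":0.005,"y":0.125,"z":0,"spin":0},{"fingers":0,"x":0.005,"y":0.131,"z":0,"spin":0},{"fingers":0,"x":0.005,"y":0.131,"z":0,"spin":0},{"fingers":0,"x":0.005,"y":0.131,"z":0,"spin":0},{"fingers":0,"x":0.005,"y":0.131,"z":0,"spin":0}]' 20
```

```text
time_s: 2.15
ee_pos: [0.5175, 0.2435, 0.0704]
eef_rot: [-1.572, -0.001, 1.571]
force: [0.1, 0.4, 0.4]
grip_width: 0.0471
```

```bash
python3 -m handwheel '[{"fingers":-0.2,"x":-0.0015,"y":0.001,"z":0,"spin":0},{"fingers":-0.4,"x":-0.0015,"y":0.001,"z":0,"spin":0},{"fingers":-0.5,"x":-0.0015,"y":0.001,"z":0,"spin":0},{"fingers":-0.6,"x":-0.0015,"y":0.001,"z":0,"spin":0},{"fingers":-0.7,"x":-0.0015,"y":0.001,"z":0,"spin":0},{"fingers":-0.8,"x":-0.0015,"y":0.001,"z":0,"spin":0},{"fingers":-0.8,"x":-0.0015,"y":0.001,"z":0,"spin":0},{"fingers":-0.8,"x":-0.0015,"y":0.001,"z":0,"spin":0},{"fingers":-0.8,"x":-0.0015,"y":0.001,"z":0,"spin":0},{"fingers":-0.8,"x":-0.0015,"y":0.001,"z":0,"spin":0}]' 20
```

```text
time_s: 3.15
ee_pos: [0.5171, 0.2418, 0.0685]
eef_rot: [-1.571, -0.0, 1.571]
force: [-0.2, 0.7, 1.1]
grip_width: 0.0187
```

```bash
python3 -m handwheel '[{"fingers":-0.8,"x":0,"y":-0.02,"z":0,"spin":0},{"fingers":-0.8,"x":0,"y":-0.05,"z":0,"spin":0},{"fingers":-0.8,"x":0,"y":-0.08,"z":0,"spin":0},{"fingers":-0.8,"x":-0.02,"y":-0.09,"z":-0.005,"spin":0},{"fingers":-0.8,"x":-0.06,"y":-0.09,"z":-0.013,"spin":0},{"fingers":-0.8,"x":-0.105,"y":-0.09,"z":-0.02,"spin":0},{"fingers":-0.8,"x":-0.15,"y":-0.09,"z":-0.03,"spin":0},{"fingers":-0.8,"x":-0.195,"y":-0.09,"z":-0.036,"spin":0},{"fingers":-0.8,"x":-0.235,"y":-0.09,"z":-0.043,"spin":0},{"fingers":-0.8,"x":-0.255,"y":-0.09,"z":-0.043,"spin":0}]' 25
python3 -m handwheel '[{"fingers":-0.8,"x":-0.01,"y":0,"z":0,"spin":0},{"fingers":-0.8,"x":-0.017,"y":0,"z":0,"spin":0},{"fingers":-0.8,"x":-0.017,"y":0,"z":0,"spin":0},{"fingers":-0.8,"x":-0.017,"y":0,"z":0,"spin":0},{"fingers":-0.8,"x":-0.017,"y":0,"z":0,"spin":0},{"fingers":-0.8,"x":-0.017,"y":0,"z":0,"spin":0},{"fingers":-0.8,"x":-0.017,"y":0,"z":0,"spin":0},{"fingers":-0.8,"x":-0.017,"y":0,"z":0,"spin":0},{"fingers":-0.8,"x":-0.017,"y":0,"z":0,"spin":0},{"fingers":-0.8,"x":-0.017,"y":0,"z":0,"spin":0}]'
python3 - <<'E'
from h import *
im,d,c=snap('wrist','w2.png'); np.savez('pics/w2.npz',im=im,d=d,**{k:np.array(v) for k,v in c.items()})
print(get_obs()['ee_pos'])
E
```

```text
time_s: 4.15
ee_pos: [0.5603, -0.0162, 0.1582]
eef_rot: [-1.57, 0.0, 1.569]
force: [-0.1, 0.7, -1.3]
grip_width: 0.0184
time_s: 5.15
ee_pos: [0.5601, -0.0302, 0.1584]
eef_rot: [-1.571, -0.0, 1.571]
force: [0.4, 0.4, -0.5]
grip_width: 0.0186
[ 0.56011053 -0.03019298  0.15844836]
```

View pics/w2.png

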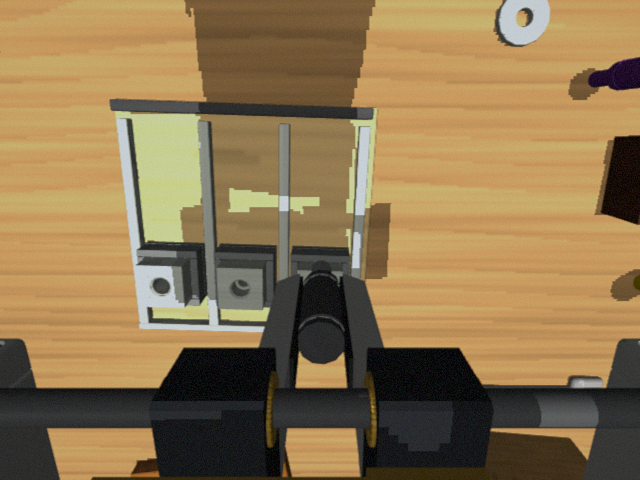

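Two free bores show at about (161,286) in lane 3 and (240,287) in lane 2; lane 1 is behind the gauge. The gauge hangs straight. Locating the bores precisely.

```bash
cat >> h.py <<'E'
def hole(w,u0,v0,r=14):
    g=cv2.cvtColor(w['im'],cv2.COLOR_RGB2GRAY)[v0-r:v0+r+1,u0-r:u0+r+1]
    g=cv2.resize(g,None,fx=4,fy=4,interpolation=cv2.INTER_CUBIC)
    t,m=cv2.threshold(g,0,255,cv2.THRESH_BINARY_INV+cv2.THRESH_OTSU)
    n,l,s,c=cv2.connectedComponentsWithStats(m)
    i=min(range(1,n),key=lambda i:np.hypot(*(c[i]-g.shape[0]/2))+(1e3 if s[i][4]<100 else 0))
    x,y,ww,hh,a=s[i]
    f=lambda p:(p+.5)/4-.5
    return f(x+ww/2-.5)+u0-r,f(y+hh/2-.5)+v0-r,ww/4,hh/4,t
E
python3 - <<'E'
from h import *
w=dict(np.load('pics/w2.npz'))
w1=dict(np.load('pics/w1.npz'))
for n,W,u,v in((1,w1,23,314),(3,w,161,286),(2,w,240,287)):
    h=hole(W,u,v,11); print(n,np.round(h,2),onz(W,h[0],h[1],.055).round(4), 'mm/px',1e3*np.linalg.norm(onz(W,h[0]+1,h[1],.055)-onz(W,h[0],h[1],.055)))
print('foot exp',proj(w,(.5601,-.0302,.104)),'handle top exp',proj(w,(.5601,-.0302,.186)))
for a in[(112,100),(373,108)]: print(onz(w,*a,.032))
S=dict(np.load('pics/side0.npz')); K=dict(np.load('pics/scene0.npz'))
for u,v in((367,241),(387,257),(409,273)):
    h=hole(S,u,v,5); print('side',np.round(h,1),onz(S,h[0],h[1],.055).round(4))
def big(im,x0,x1,y0,y1,f): return cv2.resize(im[y0:y1,x0:x1],None,fx=f,fy=f,interpolation=cv2.INTER_CUBIC)
a=big(w['im'],130,290,230,310,4);b=big(w1['im'],0,80,270,350,4);c=big(w['im'],280,360,230,310,4)
cv2.imwrite('pics/crop2.png',np.vstack([a[:320],np.hstack([b,c])[:280]])[:,:,::-1])
E
```

```text
1 [ 23.12 314.12  15.25  14.25 133.  ] [ 0.6001 -0.0321  0.055 ] mm/px 0.8986347067211243
3 [160.75 285.5   18.    16.5  131.  ] [ 0.5958 -0.1517  0.055 ] mm/px 0.7594980139175251
2 [239.5  288.75  19.    15.5   90.  ] [ 0.5984 -0.0921  0.055 ] mm/px 0.7614267873934912
foot exp (np.float64(320.83414247507335), np.float64(265.16814127333345)) handle top exp (np.float64(320.74274529685425), np.float64(339.3282760777751))
[ 0.46169384 -0.18003367  0.032     ]
[0.46686349 0.00722901 0.032     ]
side [366.1 241.5   6.8   4.5 124. ] [ 0.5993 -0.0317  0.055 ]
side [387.  256.5   7.5   4.5 124. ] [ 0.5976 -0.0918  0.055 ]
side [408.8 272.6   7.    5.2 123. ] [ 0.5948 -0.1517  0.055 ]
```

View pics/crop2.png

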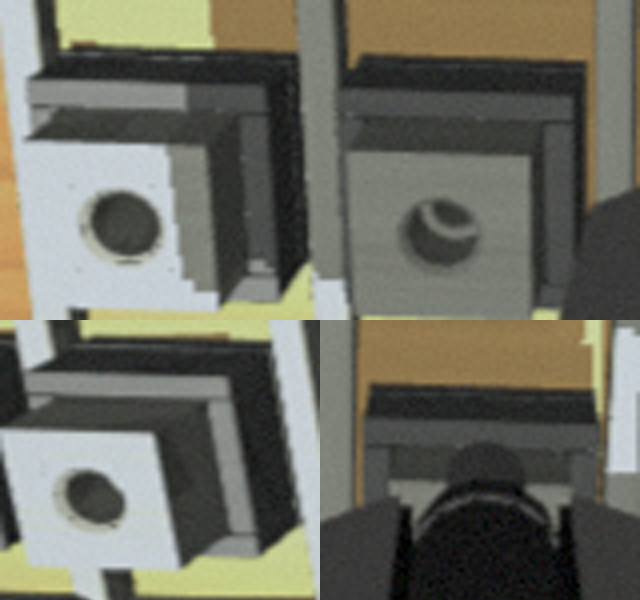

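Run:
```python
from h import *
w=dict(np.load('pics/w2.npz')); d=w['d']
v,u=np.mgrid[240:375,285:360]; v=v.ravel();u=u.ravel()
V=w['view'];R=V[:3,:3];o=-R.T@V[:3,3]
D=d[v,u]; P=o+(np.stack([(u-w['cx'])/w['fx'],(v-w['cy'])/w['fy'],np.ones(len(u))],1)*D[:,None])@R
near=(D>0)&(abs(P[:,0]-.56)<.02)&(abs(P[:,1]+.03)<.0115)
for a,b in((.1,.108),(.108,.116),(.116,.124),(.124,.13),(.134,.144),(.144,.154),(.154,.164),(.164,.174),(.174,.182),(.183,.192)):
    m=near&(P[:,2]>a)&(P[:,2]<b)
    if m.sum()<5: print(a,m.sum());continue
    q=P[m]; res=cv2.fitLine  # noqa
    r=.006 if b<.131 else .01
    from scipy.optimize import least_squares
    s=least_squares(lambda c:np.hypot(q[:,0]-c[0],q[:,1]-c[1])-r,[.56,-.03],loss='soft_l1',f_scale=.001).x
    (cx,cy),rr=cv2.minEnclosingCircle(np.stack([u[m],v[m]],1).astype(np.float32))
    print(a,m.sum(),'fit',s.round(4),'px',round(cx,1),round(cy,1),round(rr,1))
for z,r in((.104,.005),(.104,.006),(.107,.006),(.186,.01)):
    print(z,r,'front',proj(w,(.5601-r,-.0302,z))[1].round(1),'back',proj(w,(.5601+r,-.0302,z))[1].round(1),'L/R',proj(w,(.5601,-.0302-r,z))[0].round(1),proj(w,(.5601,-.0302+r,z))[0].round(1))
g=cv2.cvtColor(w['im'],cv2.COLOR_RGB2GRAY)
print(g[250:275,321]); print(g[268,302:342]); print(g[345:372,321])
```

```text
0.1 18 fit [ 0.5618 -0.0303] px 320.5 267.5 9.5
0.108 93 fit [ 0.5617 -0.0304] px 320.5 269.5 9.6
0.116 53 fit [ 0.5617 -0.0303] px 320.5 270.5 8.5
0.124 0
0.134 310 fit [ 0.5616 -0.0303] px 321.4 277.7 22.7
0.144 409 fit [ 0.5615 -0.0303] px 321.3 283.0 23.7
0.154 486 fit [ 0.5615 -0.0302] px 321.2 292.4 25.2
0.164 581 fit [ 0.5616 -0.0302] px 321.2 303.8 27.0
0.174 491 fit [ 0.5614 -0.0302] px 321.2 313.0 28.3
0.183 2003 fit [ 0.561  -0.0297] px 321.9 336.8 36.2
0.104 0.005 front 257.4 back 272.8 L/R 312.6 329.1
0.104 0.006 front 255.9 back 274.3 L/R 311.0 330.7
0.107 0.006 front 257.6 back 276.2 L/R 310.8 330.8
0.186 0.01 front 317.0 back 360.9 L/R 295.8 345.7
[37 31 39 40 35 62 75 78 77 80 58 47 39 40 47 43 46 49 40 37 26 18 27 46
 71]
[58 58 57 58 61 56 60 59 60 52 45 41 52 46 46 42 48 48 46 40 48 45 43 42
 39 45 42 44 39 50 56 58 55 57 58 52 54 59 59 56]
[ 40  42  41  41  43  45  42  44  40  46  40  44  45  41  42  44  43  36
  60 149 163 165 168 177 171 168 169]
```

Run:
```python
from h import *
w=dict(np.load('pics/w2.npz'))
for u0,v0 in((161,286),(240,288)):
    print(np.array([[round(1e3*dp(w,w['d'],u,v)[2]) for u in range(u0-10,u0+11)] for v in range(v0-9,v0+10)]))
```

```text
[[ 58  57  56  57  57  56  56  56  56  57  56  57  57  58  58  57  56  56
   56  58  58]
 [ 59  57  57  57  56  56  46  43  41  40  39  36  56  57  57  58  57  57
   57  57  58]
 [ 56  57  55  54  50  49  46  43  42  41  39  38  36  34  57  56  57  58
   57  57  56]
 [ 57  56  56  53  50  49  46  44  43  41  40  39  37  36  34  35  57  57
   58  57  56]
 [ 57  56  54  51  48  48  45  45  42  41  40  39  37  37  34  34  35  56
   58  57  58]
 [ 58  56  54  52  49  47  46  45  43  43  41  39  39  37 319  37  37  57
   57  58  58]
 [ 57  55  52  51  50  49  47  44  45  43  42  40  41  38  38  36  38  37
   57  56  57]
 [ 56  55  52  51  50  49  47  47  44  45  43  42  41  40  39  39  38  37
   56  57  58]
 [ 57  56  54  52  50  49  48  47  44  45  44  43  41  43  41  40  40  39
   39  57  57]
 [ 57  54  54  52  51  51  48  47  47  46  45  45  44  43  42  42  40  42
   42  56  56]
 [ 56  56  54  53  52  52  49  48  48  48  46  45  45  45  44  43  44  43
   42  56  56]
 [ 56  56  54  54  53  53  50  50  49  48  48  49  46  46  45  45  45  46
   44  56  58]
 [ 57  57  56  54  53  52  52  5
[... 1583 characters left out ...]
4  53  51  50  49  49  47  46  44  46  45  45  45  45  47  48
   49  56  57]
 [ 57  57  56  52  53  52  50  49  48  48  47  47  47  48  46  47  47  49
   55  56 319]
 [ 56  56  56  54  53  52  52  50  50  49  49  48  49  50  48  50  50  52
   56  57  57]
 [ 58  55  56  55  54  53  53  52  51  52  51  50  51  50  52  53  53  56
   56  57  57]
 [ 57  56  56  56  56  55  54  53  52  51  53  52  51  53  52  54  54  57
   56  57  56]
 [ 57  56  56  59  57  57  55  55  54  54  54  53  53  55  55  56  56  57
   57  58  57]
 [ 58  56  57  56  57  56  57  57  56  56  55  56  56  56  54  55  55  56
   58  58  56]
 [ 57  57  58  57  59  57  58  56  56  55  55  56  56  56  57  57  57  57
   57  56  57]]
```

Depth in the bores shows a ledge at 14 mm in lane 2. Lane 3's walls run at least 23 mm down, so I try lane 3 first. Hovering above it.

```bash
python3 -m handwheel '[{"fingers":-0.8,"x":-0.02,"y":0,"z":-0.005,"spin":0},{"fingers":-0.8,"x":-0.045,"y":0,"z":-0.012,"spin":0},{"fingers":-0.8,"x":-0.075,"y":0,"z":-0.02,"spin":0},{"fingers":-0.8,"x":-0.1,"y":0,"z":-0.028,"spin":0},{"fingers":-0.8,"x":-0.115,"y":0.008,"z":-0.0335,"spin":0},{"fingers":-0.8,"x":-0.121,"y":0.018,"z":-0.0335,"spin":0},{"fingers":-0.8,"x":-0.121,"y":0.03,"z":-0.0335,"spin":0},{"fingers":-0.8,"x":-0.121,"y":0.036,"z":-0.0335,"spin":0},{"fingers":-0.8,"x":-0.121,"y":0.038,"z":-0.0335,"spin":0},{"fingers":-0.8,"x":-0.121,"y":0.038,"z":-0.0335,"spin":0}]'
python3 - <<'E'
from h import *
for n in('wrist','side','scene'):
    im,d,c=snap(n); np.savez(f'pics/{n}3.npz',im=im,d=d,**{k:np.array(v) for k,v in c.items()})
    u,v=map(int,proj(c,(.595,-.151,.06))); print(n,u,v)
    r=50 if n=='wrist' else 25
    t=cv2.resize(im[v-r:v+r,u-r:u+r],(260,260),interpolation=cv2.INTER_CUBIC)
    A=t if n=='wrist' else np.hstack([A,t])
cv2.imwrite('pics/crop3.png',A[:,:,::-1]); o=get_obs(); print(o['ee_pos'],o['force'])
E
```

```text
time_s: 6.2
ee_pos: [0.5936, -0.1505, 0.1203]
eef_rot: [-1.571, -0.0, 1.572]
force: [0.4, 0.6, -1.0]
grip_width: 0.0187
wrist 319 263
side 408 270
scene 273 213
[ 0.59386375 -0.15091405  0.12101085] [-0.34488719 -0.32857689 -1.3574858 ]
```

View pics/crop3.png

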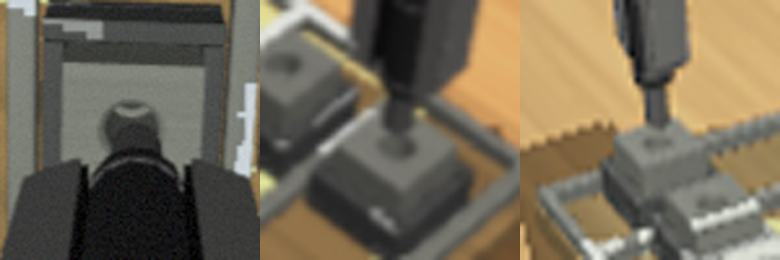

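The wrist, side and scene crops all show the pin over lane 3's bore. Lowering gently by 18 mm.

```bash
python3 -m handwheel '[{"fingers":-0.8,"x":-0.0003,"y":0.003,"z":0,"spin":0},{"fingers":-0.8,"x":-0.0003,"y":0.006,"z":0,"spin":0},{"fingers":-0.8,"x":-0.0003,"y":0.009,"z":0,"spin":0},{"fingers":-0.8,"x":-0.0003,"y":0.011,"z":0,"spin":0},{"fingers":-0.8,"x":-0.0003,"y":0.0125,"z":0,"spin":0},{"fingers":-0.8,"x":-0.0003,"y":0.014,"z":0,"spin":0},{"fingers":-0.8,"x":-0.0003,"y":0.015,"z":0,"spin":0},{"fingers":-0.8,"x":-0.0003,"y":0.016,"z":0,"spin":0},{"fingers":-0.8,"x":-0.0003,"y":0.017,"z":0,"spin":0},{"fingers":-0.8,"x":-0.0003,"y":0.018,"z":0,"spin":0}]'
```

```text
time_s: 7.35
ee_pos: [0.5937, -0.1515, 0.1024]
eef_rot: [-1.571, 0.0, 1.571]
force: [0.4, -0.1, -0.4]
grip_width: 0.0184
```

```bash
python3 -m handwheel '[{"fingers":-0.8,"x":0,"y":0.001,"z":0,"spin":0},{"fingers":-0.8,"x":0,"y":0.002,"z":0,"spin":0},{"fingers":-0.8,"x":0,"y":0.003,"z":0,"spin":0},{"fingers":-0.8,"x":0,"y":0.004,"z":0,"spin":0},{"fingers":-0.8,"x":0,"y":0.005,"z":0,"spin":0},{"fingers":-0.8,"x":0,"y":0.006,"z":0,"spin":0},{"fingers":-0.8,"x":0,"y":0.007,"z":0,"spin":0},{"fingers":-0.8,"x":0,"y":0.008,"z":0,"spin":0},{"fingers":-0.8,"x":0,"y":0.009,"z":0,"spin":0},{"fingers":-0.8,"x":0,"y":0.009,"z":0,"spin":0}]'
```

```text
time_s: 8.35
ee_pos: [0.5936, -0.1515, 0.0933]
eef_rot: [-1.571, -0.0, 1.571]
force: [-0.2, -0.2, -1.2]
grip_width: 0.0187
```

Past 14 mm with no resistance. Lowering to the shoulder.

```bash
python3 -m handwheel '[{"fingers":-0.8,"x":0,"y":0.0015,"z":0,"spin":0},{"fingers":-0.8,"x":0,"y":0.003,"z":0,"spin":0},{"fingers":-0.8,"x":0,"y":0.0045,"z":0,"spin":0},{"fingers":-0.8,"x":0,"y":0.006,"z":0,"spin":0},{"fingers":-0.8,"x":0,"y":0.007,"z":0,"spin":0},{"fingers":-0.8,"x":0,"y":0.0078,"z":0,"spin":0},{"fingers":-0.8,"x":0,"y":0.0084,"z":0,"spin":0},{"fingers":-0.8,"x":0,"y":0.009,"z":0,"spin":0},{"fingers":-0.8,"x":0,"y":0.0094,"z":0,"spin":0},{"fingers":-0.8,"x":0,"y":0.0094,"z":0,"spin":0}]'
```

```text
time_s: 9.35
ee_pos: [0.5938, -0.1515, 0.0849]
eef_rot: [-1.571, 0.0, 1.571]
force: [-2.7, 0.6, 6.6]
grip_width: 0.0186
```

```bash
python3 -m handwheel '[{"fingers":-0.8,"x":0,"y":0.0002,"z":0.0002,"spin":0},{"fingers":-0.8,"x":0,"y":0.0004,"z":0.0004,"spin":0},{"fingers":-0.8,"x":0,"y":0.0005,"z":0.0004,"spin":0},{"fingers":-0.8,"x":0,"y":0.0005,"z":0.0004,"spin":0},{"fingers":-0.8,"x":0,"y":0.0005,"z":0.0004,"spin":0},{"fingers":-0.8,"x":0,"y":0.0005,"z":0.0004,"spin":0},{"fingers":-0.8,"x":0,"y":0.0005,"z":0.0004,"spin":0},{"fingers":-0.8,"x":0,"y":0.0005,"z":0.0004,"spin":0},{"fingers":-0.8,"x":0,"y":0.0005,"z":0.0004,"spin":0},{"fingers":-0.8,"x":0,"y":0.0005,"z":0.0004,"spin":0}]'
python3 - <<'E'
from h import *
o=[get_obs() for _ in range(3)]; print([a['ee_pos'].round(4) for a in o],o[0]['force'])
for n in('side','scene'):
    im,d,c=snap(n)
    u,v=map(int,proj(c,(.595,-.151,.06))); r=25
    t=cv2.resize(im[v-r:v+r,u-r:u+r],(390,390),interpolation=cv2.INTER_CUBIC)
    A=t if n=='side' else np.hstack([A,t])
cv2.imwrite('pics/crop4.png',A[:,:,::-1])
E
```

```text
time_s: 10.35
ee_pos: [0.5937, -0.1515, 0.0849]
eef_rot: [-1.572, 0.0, 1.571]
force: [-2.7, 0.3, 9.8]
grip_width: 0.0182
[array([ 0.5937, -0.1515,  0.0849]), array([ 0.5937, -0.1515,  0.0849]), array([ 0.5937, -0.1515,  0.0849])] [-2.68022611  0.26328147  9.8358441 ]
```

View pics/crop4.png

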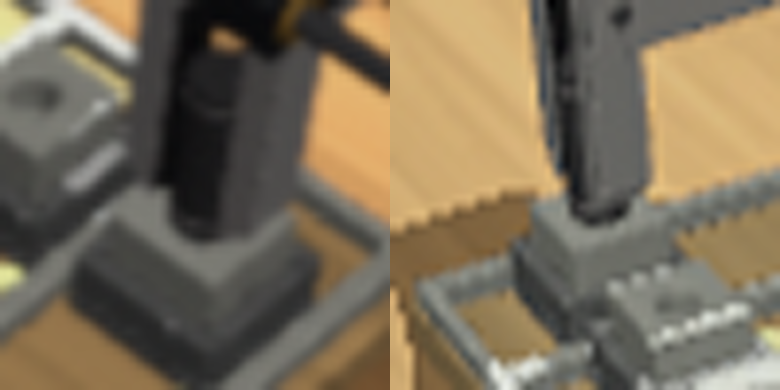

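The shoulder sits on the block and stops solid at about 26 mm, with about 10 N. Easing the press and drawing carriage 3 forward.

```bash
python3 -m handwheel '[{"fingers":-0.8,"x":0,"y":-0.001,"z":0.001,"spin":0},{"fingers":-0.8,"x":0,"y":-0.001,"z":0.004,"spin":0},{"fingers":-0.8,"x":0.0003,"y":-0.001,"z":0.011,"spin":0},{"fingers":-0.8,"x":0.0006,"y":-0.001,"z":0.019,"spin":0},{"fingers":-0.8,"x":0.0009,"y":-0.001,"z":0.028,"spin":0},{"fingers":-0.8,"x":0.0012,"y":-0.001,"z":0.037,"spin":0},{"fingers":-0.8,"x":0.0014,"y":-0.001,"z":0.046,"spin":0},{"fingers":-0.8,"x":0.0017,"y":-0.001,"z":0.054,"spin":0},{"fingers":-0.8,"x":0.0018,"y":-0.001,"z":0.059,"spin":0},{"fingers":-0.8,"x":0.0019,"y":-0.001,"z":0.061,"spin":0}]'
```

```text
time_s: 11.45
ee_pos: [0.5314, -0.1496, 0.0849]
eef_rot: [-1.571, 0.0, 1.571]
force: [2.3, 0.9, 4.5]
grip_width: 0.0182
```

```bash
python3 -m handwheel '[{"fingers":-0.8,"x":0,"y":0,"z":0.001,"spin":0},{"fingers":-0.8,"x":0.0001,"y":0,"z":0.002,"spin":0},{"fingers":-0.8,"x":0.0001,"y":0,"z":0.003,"spin":0},{"fingers":-0.8,"x":0.0002,"y":0,"z":0.004,"spin":0},{"fingers":-0.8,"x":0.0002,"y":0,"z":0.005,"spin":0},{"fingers":-0.8,"x":0.0002,"y":0,"z":0.006,"spin":0},{"fingers":-0.8,"x":0.0002,"y":0,"z":0.007,"spin":0},{"fingers":-0.8,"x":0.0003,"y":0,"z":0.008,"spin":0},{"fingers":-0.8,"x":0.0003,"y":0,"z":0.008,"spin":0},{"fingers":-0.8,"x":0.0003,"y":0,"z":0.008,"spin":0}]'
```

```text
time_s: 12.45
ee_pos: [0.5238, -0.1493, 0.0849]
eef_rot: [-1.571, 0.0, 1.571]
force: [0.9, 0.5, 6.5]
grip_width: 0.0185
```

```bash
python3 -m handwheel '[{"fingers":-0.8,"x":0,"y":0,"z":0.0005,"spin":0},{"fingers":-0.8,"x":0,"y":0,"z":0.001,"spin":0},{"fingers":-0.8,"x":0,"y":0,"z":0.0015,"spin":0},{"fingers":-0.8,"x":0,"y":0,"z":0.002,"spin":0},{"fingers":-0.8,"x":0,"y":0,"z":0.0025,"spin":0},{"fingers":-0.8,"x":0,"y":0,"z":0.003,"spin":0},{"fingers":-0.8,"x":0,"y":0,"z":0.003,"spin":0},{"fingers":-0.8,"x":0,"y":0,"z":0.003,"spin":0},{"fingers":-0.8,"x":0,"y":0,"z":0.003,"spin":0},{"fingers":-0.8,"x":0,"y":0,"z":0.003,"spin":0}]'
```

```text
time_s: 13.45
ee_pos: [0.5219, -0.1493, 0.0851]
eef_rot: [-1.574, 0.0, 1.571]
force: [10.0, 1.7, 1.7]
grip_width: 0.0188
```

It stopped at the front with 10 N after 71.8 mm including play. Relieving the load, then releasing.

```bash
python3 -m handwheel '[{"fingers":-0.8,"x":0,"y":0,"z":-0.0008,"spin":0},{"fingers":-0.8,"x":0,"y":0,"z":-0.0008,"spin":0},{"fingers":-0.7,"x":0,"y":0,"z":-0.0008,"spin":0},{"fingers":-0.6,"x":0,"y":0,"z":-0.0008,"spin":0},{"fingers":-0.5,"x":0,"y":0,"z":-0.0008,"spin":0},{"fingers":-0.4,"x":0,"y":0,"z":-0.0008,"spin":0},{"fingers":-0.3,"x":0,"y":0,"z":-0.0008,"spin":0},{"fingers":-0.2,"x":0,"y":0,"z":-0.0008,"spin":0},{"fingers":-0.1,"x":0,"y":0,"z":-0.0008,"spin":0},{"fingers":0,"x":0,"y":0,"z":-0.0008,"spin":0}]'
python3 -m handwheel '[{"fingers":0,"x":0,"y":-0.005,"z":-0.0008,"spin":0},{"fingers":0,"x":0,"y":-0.015,"z":-0.0008,"spin":0},{"fingers":0,"x":0,"y":-0.03,"z":-0.0008,"spin":0},{"fingers":0,"x":0,"y":-0.05,"z":-0.0008,"spin":0},{"fingers":0,"x":0,"y":-0.07,"z":-0.0008,"spin":0},{"fingers":0,"x":0,"y":-0.09,"z":-0.0008,"spin":0},{"fingers":0,"x":0,"y":-0.11,"z":-0.0008,"spin":0},{"fingers":0,"x":0,"y":-0.125,"z":-0.0008,"spin":0},{"fingers":0,"x":0,"y":-0.13,"z":-0.0008,"spin":0},{"fingers":0,"x":0,"y":-0.13,"z":-0.0008,"spin":0}]'
python3 - <<'E'
from h import *
im,d,c=snap('side'); np.savez('pics/side5.npz',im=im,d=d,**{k:np.array(v) for k,v in c.items()})
im2,d2,c2=snap('wrist'); np.savez('pics/wrist5.npz',im=im2,d=d2,**{k:np.array(v) for k,v in c2.items()})
a=cv2.resize(im[180:340,290:450],(400,400),interpolation=cv2.INTER_CUBIC)
b=cv2.resize(im2,(400,300)); b=np.vstack([b,np.zeros((100,400,3),np.uint8)])
cv2.imwrite('pics/fin.png',np.hstack([a,b])[:,:,::-1])
E
```

```text
time_s: 14.45
ee_pos: [0.5219, -0.1493, 0.0845]
eef_rot: [-1.571, -0.0, 1.571]
force: [0.6, 1.2, 0.3]
grip_width: 0.0459
time_s: 15.45
ee_pos: [0.523, -0.1493, 0.2154]
eef_rot: [-1.572, 0.0, 1.571]
force: [0.7, -0.0, -1.2]
grip_width: 0.0472
```

View pics/fin.png

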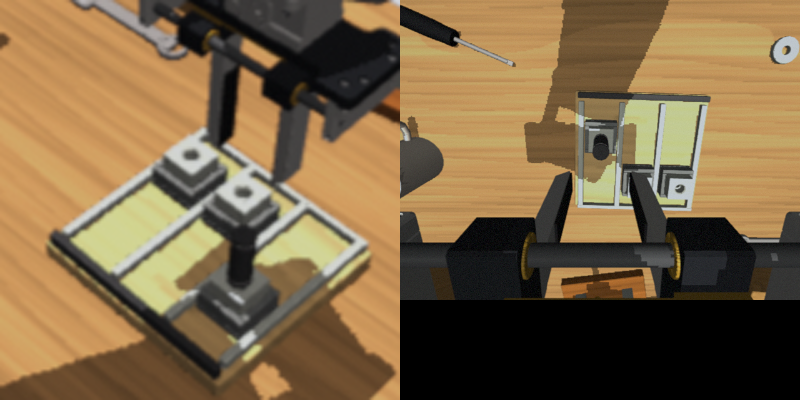

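The gauge stands upright and home in carriage 3, and carriages 1 and 2 are at the back. I'll check the travel numerically.

Run:
```python
from h import *
def cloud(w):
    V=w['view'];R=V[:3,:3];o=-R.T@V[:3,3]; v,u=np.mgrid[0:480,0:640]
    return o+(np.stack([(u-w['cx'])/w['fx'],(v-w['cy'])/w['fy'],np.ones(u.shape)],-1)*w['d'][...,None])@R
y=np.radians(-1.7); ex=np.array([np.cos(y),np.sin(y)]);ey=np.array([-np.sin(y),np.cos(y)])
o=np.array([.557,-.0865])
for f in('wrist5','w2','side5','side0'):
    w=dict(np.load(f'pics/{f}.npz')); P=cloud(w).reshape(-1,3); P=P[w['d'].ravel()>0]; q=P[:,:2]-o; a=q@ex;b=q@ey
    for n,yc in((1,.06),(2,0),(3,-.06)):
        r=[]
        for z0,z1,h in((.048,.062,.014),(.034,.045,.021)):
            m=(abs(b-yc)<h)&(P[:,2]>z0)&(P[:,2]<z1)&(abs(a)<.075)
            r+= [m.sum(),*np.percentile(a[m],[1,99]).round(4)] if m.sum()>20 else [m.sum()]
        print(f,n,*r)
```

```text
wrist5 1 974 0.023 0.0571 542 0.0165 0.0612
wrist5 2 96 0.0228 0.036 458 0.0164 0.0469
wrist5 3 578 -0.0473 -0.0147 670 -0.0534 -0.0069
w2 1 147 0.0232 0.0308 650 0.0167 0.0317
w2 2 1548 0.0233 0.0573 1172 0.0167 0.0622
w2 3 1688 0.0232 0.0572 1351 0.0167 0.0626
side5 1 168 0.0213 0.0578 121 0.0151 0.0605
side5 2 179 0.0207 0.0562 127 0.0153 0.0625
side5 3 129 -0.0494 -0.014 137 -0.0555 -0.0092
side0 1 164 0.0208 0.0572 116 0.0156 0.0637
side0 2 173 0.0209 0.0567 128 0.0147 0.0616
side0 3 193 0.0214 0.0565 136 0.0148 0.0618
```

The tray moved 70.0 mm (wrist camera) and 70.3 mm (side camera), and the others have not moved. One last check of the gauge's top height, then hand in.

Run:
```python
from h import *
for f in('wrist5','side5'):
    w=dict(np.load(f'pics/{f}.npz')); v,u=np.mgrid[0:480,0:640]; V=w['view'];R=V[:3,:3];o=-R.T@V[:3,3]
    P=(o+(np.stack([(u-w['cx'])/w['fx'],(v-w['cy'])/w['fy'],np.ones(u.shape)],-1)*w['d'][...,None])@R).reshape(-1,3)
    m=(np.hypot(P[:,0]-.524,P[:,1]+.1495)<.012)&(P[:,2]<.14)&(w['d'].ravel()>0); z=np.percentile(P[m,2],95); print(f,m.sum(),z)
    assert .105<z<.118
print(workorder.hand_in())
```

```text
wrist5 1071 0.11389742807744363
side5 273 0.11278968223759693
the job is handed in; nothing more can be done
None
```

The job is handed in: the gauge stands fully home in block 3, the right-hand lane, and carriage 3 is at the front stop. It took about 15.5 s of the 48 s allowed.

- **Choice of gauge:** I took the small grey gauge from the stand and left the longer grey, purple and yellow ones alone.
- **Choice of block:** The wrist camera's depth picture showed a ledge at 14 mm in block 2's bore and none in block 3's. I therefore tried block 3 first. The gauge went past 14 mm without resistance and stopped at its shoulder. I did not try the gauge in blocks 1 and 2.
- **Forces:** I saw at most about 10 N, both when seating the gauge and at the front stop. These are readings taken at the end of each move.
- **Last checks:**
  - Tray 3 moved 70.0 mm by the wrist camera and 70.3 mm by the side camera.
  - Carriages 1 and 2 have not moved.
  - The gauge's top is at 113–114 mm, against 111 mm expected when home. The wrist camera read the block tops about 2 mm high as well, so that difference looks like camera error.
- **Small disagreements:** At the seating stop the tool was about 1 mm higher than I predicted. I put that down to uncertainty in how high I gripped the handle, since the pictures showed the shoulder on the block. The bare plywood between tray 3 and the stop bar is about 25 mm by eye, but the carriage stopped firmly at its stated 70 mm travel.

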